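# Torque the hinge-bracket nut to the first click

### The job

Tighten the hinge bracket's nut with the torque wrench that is already on it: swing the handle clockwise, towards the low edge of the sloping stand, until the wrench clicks and gives way for the first time, and stop there, before the nut is forced further. Then let go, leaving the wrench on the nut as it is, without backing the nut off and without shifting the spray can and the wooden block beside the stand.

Things in the scene. Friction and masses are not known exactly. Their poses are not given: they have to be found in the camera images.
- panel: Aluminium panel 400 x 320 mm on a plywood deck 440 x 360 mm that slopes 30 degrees, low edge nearest the robot. Origin mid-way along the deck's low edge; x runs up the slope, y to the left, z square to the deck (skin at z = 3 mm, ribs and edges to 13 mm). A green hinge bracket with the nut stands at x 165, y 75 mm; its lugs, left of the nut, rise to 53 mm. Fixed.
- wrench_head (a point): Head of a steel torque wrench (35 mm round, red button on top), its socket already on the nut. The point lies on the bolt's axis, 36 mm above the deck, level with the handle's axis. z is the bolt's axis, square to the panel and pointing away from it, so 30 degrees from vertical; x points from the head towards the handle (before any slip).
- wrench_grip (a point): Centre of the black grip sleeve, 25 mm round, 92 mm long, 155 mm from the bolt's axis (before it, a bare tube 17 mm round). x points along the handle away from the head, z square to the panel and away from it. The handle points to the right, partly up the slope, and swings parallel to the panel; clockwise is seen from above the panel (a negative turn about z). Only the panel is within 60 mm.
- nut (a joint): How far the nut and wrench have been turned clockwise, rad. Starts between 0 and 0.3; the nut comes down on its seat at 0.60 and then tightens hard (to about 0.64 under load). Before the seat it turns with little load (0.5 N m, about 3 N at the grip) and stays where it is left; pushing the handle back, at any time, turns it back.
- slip (a joint): The slip clutch: clockwise angle of the handle against the head, rad, about a pivot 24 mm from the bolt's axis; 0 = straight. With the nut seated the load rises to about 16 N at the grip; then it clicks: the handle gives way, the load falls to about 5 N at 0.12, and a stop ends it at about 0.18. Past 0.07 it has clicked and stays bent; left before that it may spring back to 0.
- overturn (a joint): How far the nut has been forced past tight, rad, 0 at the start. It yields, for good, if the handle is pulled on against the clutch's stop with about 20 N at the grip.
- can: Blue spray can with a red cap, 65 mm round and 196 mm tall, left of the stand. Origin under its centre. Loose; leave alone.
- block: Wooden packing block 120 x 55 x 45 mm, right of the stand. Origin under its centre. Loose; leave alone.

How it is judged:
By the outcome, as a careful person would: the job done as asked, in the order asked, and still so for the second after the job is handed in, with the robot touching nothing.
It also fails if it takes over 45 s, if anything falls off the work surface, if the arm or the gripper's body presses on something with over 40 N, if the wrist force passes 120 N, or if a joint passes its speed limit or range.

### The arm

A 6-joint arm with a two-finger parallel gripper is mounted at the origin on the work surface. World frame = base frame: x ahead of the robot, y to its left, z up, the work surface at z = 0. Lengths are in m, angles in degrees, forces in N, time in s.
With the tool pointing down it reaches from about 0.4 to 0.825 m from the base axis. Payload 7 kg.
Tool frame: the origin (TCP) lies midway between the tips of the shut fingers; the grasp point (between the pads) lies r.grasp_offset behind it (r.grasp_offset is the distance from the TCP to the grasp point, in m); z points along the fingers, y is the direction in which the jaws open and shut (so a half turn about z gives the same grasp; the last joint's range is limited). The gripper opens to 88 mm and grips with 3 to 60 N. Pads are 19 mm wide; open, the fingers measure 130 mm over their backs; the gripper's body (78 mm by 193 mm) begins 47 mm behind the grasp point.
Start: joints at [-50.586, 20.546, 0.682, 0, -70.136, -16.507], TCP at [0.263, -0.622, 0.227] pointing down, gripper open.
Joint ranges: [-176.03, 176.03], [-82.01, 121.73], [-58.28, 71.71], [-173.87, 95.51], [-174.79, -0.11], [-173.66, 173.66]. Speed limits (degrees/s): [136.94, 136.94, 172.46, 180, 180, 180].

### API

Orientations are given as [roll, pitch, yaw] about the fixed x, y, z axes, in that order (R = Rz(yaw) Ry(pitch) Rx(roll)).
In Python, from plant import status, imaging, r gives the robot as it stands.
- The arm moves only by the tool apply_moves, never from a script. Its argument "moves" is a list of rows, each a list of 6 numbers: the shift along the tool's x, y, z in units of 200 mm (1.0 is 200 mm), then the turn, a rotation vector about the tool's x, y, z in units of 90 degrees (1.0 is 90 degrees). In form: [[tx, ty, tz, rx, ry, rz], ...]. A call has 1 to 12 rows; each row is the pose to reach, as a shift and turn from the pose measured when the call began, along the tool's axes at that moment; what a row does not reach only later rows make up. A row lasts 1/8 s, in which the tool goes at most 62.5 mm and 10.7 degrees, less where a joint would pass 70% of its speed; a pose out of reach is approached as far as the arm can. A call with a number of a shift or a turn outside -1 to 1 is refused whole. A call with a gripper value outside its range is refused whole. "hand" is the closure, from -1 (fully open) to 1 (shut), set as the call begins (left out, the last holds). The fingers move at their own pace and stop on an object; "grip_force" is the grip in N (left out, the last holds). Time passes only in rows, so rows that repeat a pose let the fingers close. It gives the time, the measured TCP pose, the force and the opening at its end, in the units of the state.
- status.get_state(): the state, without advancing time (a new reading comes with each control period).
- imaging.capture(name): name is "scene" or "top"; returns (picture, depth): 420x560x3 uint8, blue, green, red; 420x560 float32, m along the optical axis (not along the pixel's ray), 0 where there is no reading.
- imaging.camera_info(name): a dict with "fx", "fy", "cx", "cy" (pixels), "T" (4x4, takes a point from camera to world coordinates). Camera axes: x right, y up, looking along -z (the intrinsics and any distortion apply to the point x, -y, -z); pixel columns grow to the right and rows downward; lengths in m; the calibration is good to about 2 mm. A picture is of the moment at which its call begins. camera_info takes no time and is no camera call.
- r.close_job(): hands the job in, once; it reports no verdict.
The state is a dict: "time_s": time; "joints": joint angles; "qd": joint speeds; "joint_torque": joint torques, N m; "tcp_pos": TCP position; "eef_rot": TCP orientation; "contact_force": force on the tool from outside, world axes, zero at the start; "moment": the same for the moment, N m; "gripper_width": finger opening in m.
Only numpy, scipy, OpenCV 4.12 (cv2) and the standard library are available. Lean on these libraries where they do the work, as an engineer would, in place of code of your own. Each camera call takes 0.05 s, during which the arm holds its last target.

## Working session

There is one attempt and no reset: what is moved stays moved. The work goes in short steps, Python scripts to look and compute and a tool call to move; the robot and the scene stay as the last step left them, time stands still between calls to the robot, and variables do not carry over. Pictures are saved under pics/ and viewed, and the job is handed in when it is done.

Besides the shell and the picture viewer there is one more tool, called after ">>>" by a JSON object that holds its "op" and its "data". apply_moves: Moves the arm, as the interface text tells. Its arguments: {"type":"object","properties":{"moves":{"type":"array","items":{"type":"array","items":{"type":"number"}}},"hand":{"type":"number"},"grip_force":{"type":"number"}},"required":["moves"]}

```bash
ls; mkdir -p pics; python3 - <<'E'
from plant import status, imaging, r
import cv2,numpy as np
print(status.get_state(), r.grasp_offset)
for n in ("scene","top"):
    p,d=imaging.capture(n); cv2.imwrite(f"pics/{n}0.png",p); np.save(f"pics/{n}0.npy",d)
    i=imaging.camera_info(n); print(n,i)
E
```

```text
pics
{'time_s': 0.0, 'joints': array([-5.05855951e+01,  2.05911332e+01,  6.31281050e-01, -1.96116600e-02,
       -7.01343486e+01, -1.65088929e+01]), 'qd': array([ 0.03563272,  0.05588746,  0.1132939 , -0.04186654,  0.02471285,
        0.03720645]), 'joint_torque': array([ 7.48211664e-05, -5.82724750e+01,  2.93043673e+01,  6.99712202e+00,
        6.71414149e-03, -1.30416574e-04]), 'tcp_pos': array([ 0.26251342, -0.62131664,  0.22560875]), 'eef_rot': array([ 1.79904443e+02, -9.09506644e-03, -1.57101160e+02]), 'contact_force': array([ 0.45637693,  0.30922922, -0.71832312]), 'moment': array([-0.01330718,  0.01887141, -0.00063664]), 'gripper_width': 0.08733010023914842} 0.0188
scene {'fx': 523.6235390988221, 'fy': 523.6235390988221, 'cx': 278.65277892617615, 'cy': 213.17010900708954, 'T': array([[ 8.92117481e-02, -7.32590730e-01,  6.74797811e-01,
         1.54354652e+00],
       [ 9.96011958e-01,  6.47997592e-02, -6.13283923e-02,
        -5.10314935e-02],
       [ 1.20187601e-03,  6.77577902e-01,  7.35450027e-01,
         1.20795278e+00],
       [ 0.00000000e+00,  0.00000000e+00,  0.00000000e+00,
         1.00000000e+00]])}
top {'fx': 418.69585784184596, 'fy': 418.69585784184596, 'cx': 280.36604892379523, 'cy': 210.3516232186392, 'T': array([[-0.01195842,  0.992204  , -0.12404927,  0.45520458],
       [-0.99992199, -0.01231348, -0.00209593,  0.05312438],
       [-0.00360707,  0.12401452,  0.99227385,  1.18548379],
       [ 0.        ,  0.        ,  0.        ,  1.        ]])}
```

View pics/scene0.png

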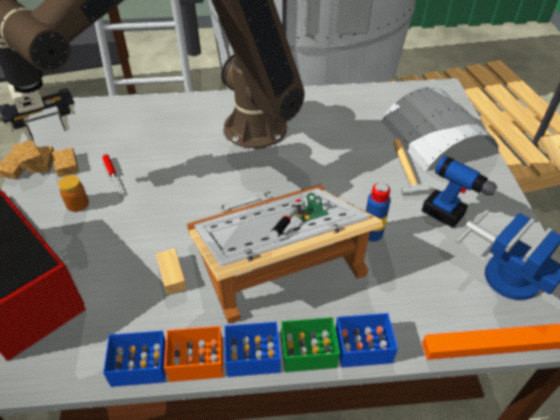

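View pics/top0.png

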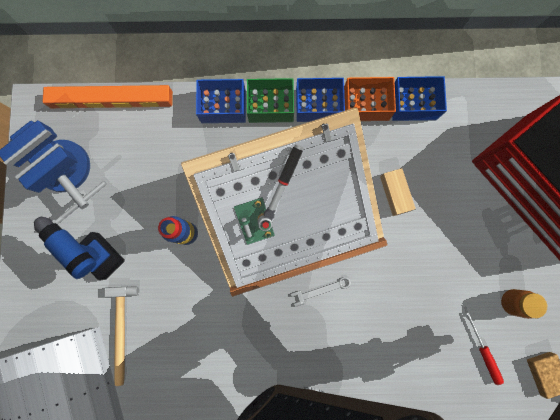

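```bash
cat > h.py <<'E'
import numpy as np,cv2
from plant import status,imaging,r
def pts(n,d):
    i=imaging.camera_info(n);v,u=np.mgrid[0:d.shape[0],0:d.shape[1]]
    P=np.stack([(u-i['cx'])/i['fx']*d,-(v-i['cy'])/i['fy']*d,-d],-1)
    return P@i['T'][:3,:3].T+i['T'][:3,3]
def proj(n,X):
    i=imaging.camera_info(n);c=(np.atleast_2d(X)-i['T'][:3,3])@i['T'][:3,:3]
    return np.stack([i['cx']+i['fx']*c[:,0]/-c[:,2],i['cy']-i['fy']*c[:,1]/-c[:,2]],-1)
E
python3 - <<'E'
from h import *
p=cv2.imread("pics/top0.png");d=np.load("pics/top0.npy")
c=cv2.resize(p[100:300,150:420],None,fx=2.9,fy=2.9,interpolation=cv2.INTER_CUBIC);cv2.imwrite("pics/topcrop.png",c)
W=pts("top",d)
# plane of skin: robust fit in panel interior
R=W[205:245,300:345].reshape(-1,3);R=R[d[205:245,300:345].ravel()>0]
m=R.mean(0);n=np.linalg.svd(R-m)[2][2];n*=np.sign(n[2]);print("n",n,m,np.std((R-m)@n),"tilt",np.degrees(np.arccos(n[2])),"yaw upslope",np.degrees(np.arctan2(-n[1],-n[0])))
H=((W-m)@n)
cv2.imwrite("pics/h.png",cv2.applyColorMap(np.clip((H[100:300,150:420]*1000+10)*3,0,255).astype(np.uint8).repeat(3,0).repeat(3,1),cv2.COLORMAP_JET))
for uv in [(266,225),(290,165),(280,190),(232,293),(385,242),(360,112),(184,165),(178,230),(399,192)]:
    print(uv,W[uv[1],uv[0]],H[uv[1],uv[0]])
E
```

```text
n [-0.4205381  -0.14514512  0.89558953] [ 0.55240626 -0.05283405  0.09836111] 0.0031494436575368987 tilt 26.415746570530114 yaw upslope 19.04167532639827
(266, 225) [0.54645511 0.09057712 0.17229632] 0.047902852466471406
(290, 165) [0.67983693 0.03151516 0.2345573 ] 0.056143560997782005
(280, 190) [0.62677558 0.05548612 0.2033452 ] 0.047025375880932696
(232, 293) [0.37703775 0.18635271 0.05742459] 0.0023700269037953445
(385, 242) [ 0.50695507 -0.22421936  0.05912578] 0.008850949148282189
(360, 112) [ 0.86483072 -0.16733656  0.07285374] -0.13761103935864982
(184, 165) [0.68615331 0.28074929 0.22135286] 0.005486396895976474
(178, 230) [0.53553417 0.30001599 0.18928466] 0.03731107671485972
(399, 192) [ 0.64462244 -0.27201176  0.04555847] -0.054257333905703475
```

View pics/topcrop.png

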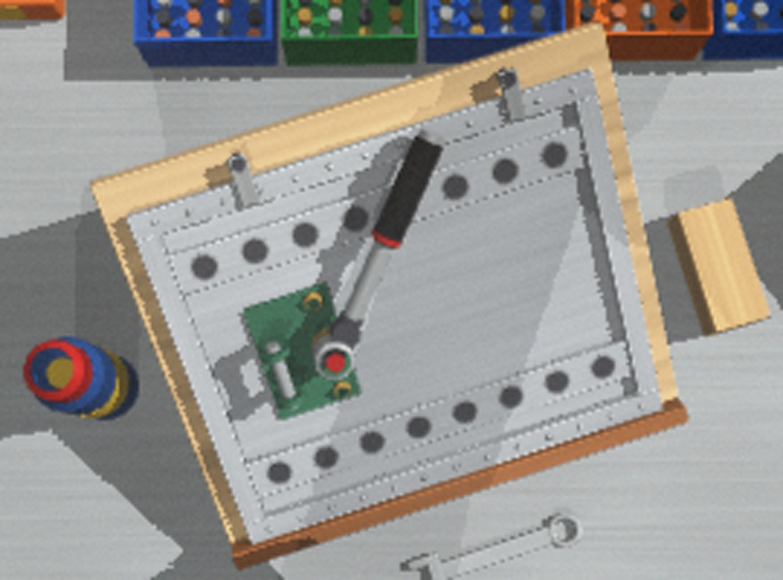

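View pics/h.png

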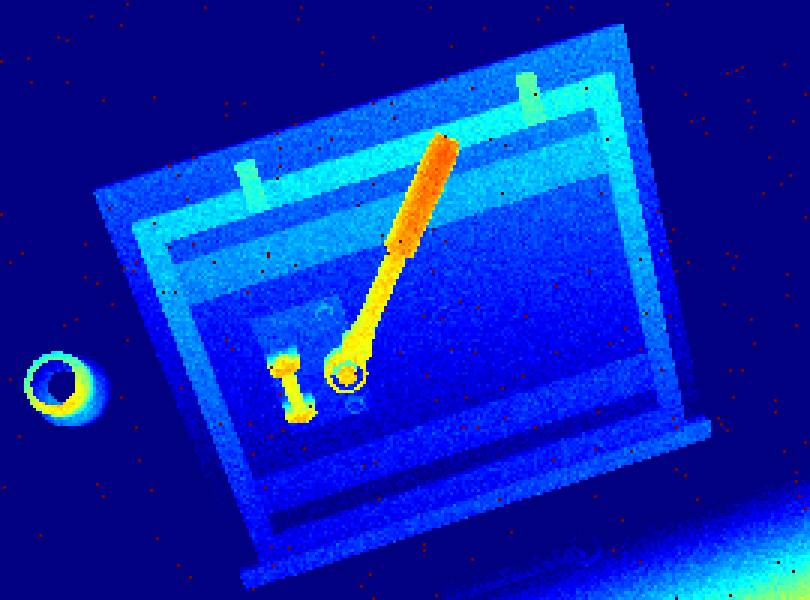

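```bash
cat >> h.py <<'E'
def Rp(psi):
    c,s=np.cos(psi),np.sin(psi);a=np.radians(30)
    x=np.array([np.cos(a)*c,np.cos(a)*s,np.sin(a)]);y=np.array([-s,c,0]);return np.stack([x,y,np.cross(x,y)],1)
E
python3 - <<'E'
from h import *
from scipy.optimize import least_squares
p=cv2.imread("pics/top0.png");d=np.load("pics/top0.npy");W=pts("top",d)
# interior skin polygon in crop coords
poly=(np.array([[375,280],[560,215],[595,330],[400,390]])/2.9+[150,100]).astype(int)
m=np.zeros(d.shape,np.uint8);cv2.fillPoly(m,[poly],1);S=W[(m>0)&(d>0)]
for it in range(3):
    A=np.c_[S[:,:2],np.ones(len(S))];k=np.linalg.lstsq(A,S[:,2],rcond=None)[0];e=S[:,2]-A@k;S=S[abs(e)<3*1.5*np.median(abs(e))]
print("plane",k,"tilt",np.degrees(np.arctan(np.hypot(*k[:2]))),"yaw",np.degrees(np.arctan2(k[1],k[0])),e.std())
cor=np.array([[93,185],[602,27]])/2.9+[150,100]
btn=np.array([335,363])/2.9+[150,100]
def f(q,o=0):
    R=Rp(q[0]);o=q[1:4]
    z=((S-o)@R)[:,2]-.003
    C=np.array([[.36,.22,0],[.36,-.22,0],[.165,.075,.050]])@R.T+o
    return np.r_[z/.003/np.sqrt(len(S))*10,(proj("top",C)-np.vstack([cor,btn])).ravel()]
s=least_squares(f,[-.3 if k[1]<0 else .3,.45,0,.05]);print(np.degrees(s.x[0]),s.x[1:],s.fun[-6:])
R=Rp(s.x[0]);o=s.x[1:4]
Wp=(W-o)@R
print("skin z med",np.median(((S-o)@R)[:,2]))
# grip/tube points: height> 30mm, right of lugs
for n in("top","scene"):
    dd=np.load(f"pics/{n}0.npy");Q=(pts(n,dd)-o)@R;im=cv2.imread(f"pics/{n}0.png").astype(int)
    sel=(dd>0)&(Q[...,2]>.03)&(Q[...,2]<.07)&(Q[...,1]<.11)&(Q[...,1]>-.15)&(Q[...,0]>.1)&(Q[...,0]<.42)
    dark=im.sum(2)<200
    g=Q[sel&dark];h=Q[sel]
    print(n,len(h),len(g),"grip med",np.median(g,0),"ztop",np.percentile(g[:,2],[50,80,90]))
    # axis fit on points>50mm from bolt
    v=h-[.165,.075,0];rr=np.hypot(v[:,0],v[:,1]);t=v[(rr>.05)&(rr<.22)];mm=np.median(t[:,:2],0);u=np.linalg.svd(t[:,:2]-t[:,:2].mean(0))[2][0];u*=np.sign(u[0])
    print("  dir deg",np.degrees(np.arctan2(u[1],u[0])),"centre",mm+[.165,.075],"rmax",np.percentile(rr[rr<.3],99),"offset of bolt from line",np.cross(u,-t[:,:2].mean(0)))
    hd=h[rr<.018];print("  head",hd.mean(0) if len(hd) else None, len(hd), np.percentile(hd[:,2],[50,90]) if len(hd) else '')
np.savez("panel.npz",psi=s.x[0],o=o)
E
```

```text
plane [ 0.54901101  0.17194416 -0.19824459] tilt 29.912109423006346 yaw 17.38997714688218 0.0020187806458209466
17.068352721397474 [ 0.45432606 -0.01500384  0.04463397] [-0.96419907  0.23292411  0.84404418 -0.51827356  0.2205476   0.489867  ]
skin z med 0.003018595276807906
top 869 377 grip med [ 0.29040173 -0.02049207  0.0461981 ] ztop [0.0461981  0.04838128 0.0490227 ]
  dir deg -38.78213547237843 centre [ 0.27778313 -0.01117546] rmax 0.20754563123087888 offset of bolt from line -0.0028886821799708334
  head [0.16835822 0.07511266 0.04533829] 107 [0.0469938  0.05083167]
scene 418 154 grip med [ 0.29336337 -0.01698397  0.04270653] ztop [0.04270653 0.04643554 0.0476365 ]
  dir deg -39.72813659745441 centre [ 0.2913215  -0.01814596] rmax 0.20971601687129723 offset of bolt from line -0.008148590059798247
  head [0.17409953 0.07484197 0.04397177] 37 [0.04515465 0.04889529]<stdin>:30: DeprecationWarning: Arrays of 2-dimensional vectors are deprecated. Use arrays of 3-dimensional vectors instead. (deprecated in NumPy 2.0)
```

```bash
cat >> h.py <<'E'
from scipy.spatial.transform import Rotation as Ro
import os
if os.path.exists("panel.npz"):
    _z=np.load("panel.npz");RP=Rp(float(_z['psi']));O=_z['o']
def goal(phi,lead,z,rho=.155):
    """phi deg in panel, TCP lead along clockwise tangent (m), TCP height over deck"""
    a=np.radians(phi);u=np.array([np.cos(a),np.sin(a),0]);t=np.array([np.sin(a),-np.cos(a),0])
    P=O+RP@(np.array([.165,.075,z])+rho*u+lead*t)
    return P,RP@np.stack([u,t,[0,0,-1]],1)
def cur():
    s=status.get_state();return s,s['tcp_pos'],Ro.from_euler('xyz',s['eef_rot'],degrees=True).as_matrix()
def row(P,R):
    s,p,M=cur();return np.round(np.r_[M.T@(P-p)/.2,np.degrees(Ro.from_matrix(M.T@R).as_rotvec())/90],3)
def where():
    s,p,M=cur();q=RP.T@(p-O)-[.165,.075,0];x=RP.T@M[:,0];t=RP.T@M[:,1]
    f=RP.T@s['contact_force']
    phi=np.degrees(np.arctan2(x[1],x[0]));print("t",round(s['time_s'],2),"phi",phi.round(2),"rho",(q@x).round(4),"lead",(q@t).round(4),"z",q[2].round(4),"Ft",(f@t).round(2),"F",f.round(2),"w",s['gripper_width'].round(4),"j",s['joints'].round(0))
E
python3 - <<'E'
from h import *
P,R=goal(-39,0,.12);print(P,row(P,R));print(row(P+[0,0,.1],R))
s,p,M=cur();print(M)
E
```

```text
[0.63991098 0.01839396 0.29128583] [-2.983  2.213 -0.325  0.406 -0.12  -1.46 ]
[-2.983  2.214 -0.825  0.406 -0.12  -1.46 ]
[[-9.21186468e-01 -3.89120765e-01 -7.22542547e-04]
 [-3.89121402e-01  9.21185580e-01  1.28895983e-03]
 [ 1.64034739e-04  1.46852912e-03 -9.99998908e-01]]
```

>>> {"op": "apply_moves", "data": {"moves": [[0,0,-0.6,0,0,-0.1],[0,0,-0.8,0,0,-0.2],[-0.3,0.22,-0.8,0.05,0,-0.32],[-0.6,0.44,-0.8,0.1,0,-0.44],[-0.9,0.67,-0.8,0.15,0,-0.56],[-1.0,0.75,-0.8,0.2,-0.05,-0.68],[-1.0,0.75,-0.8,0.2,-0.05,-0.78],[-1.0,0.75,-0.8,0.2,-0.05,-0.8]], "hand": -0.14}}

```text
time_s: 1.1
tcp_pos: [0.3887, -0.4042, 0.3865]
eef_rot: [-163.8, -6.5, -85.1]
contact_force: [0.6, -1.1, 0.6]
gripper_width: 0.0502
```

```bash
python3 - <<'E'
from h import *
P,R=goal(-39,0,.13);print(row(P,R));print(row(P+[0,0,.1],R));where();print(cur()[1])
E
```

```text
[-2.029 -1.295  0.59   0.205 -0.04  -0.658]
[-1.973 -1.433  0.113  0.205 -0.04  -0.658]Traceback (most recent call last):
  File "<stdin>", line 2, in <module>
  File "h.py", line 29, in where
    phi=np.degrees(np.arctan2(x[1],x[0]));print("t",round(s['time_s'],2),"phi",phi.round(2),"rho",(q@x).round(4),"lead",(q@t).round(4),"z",q[2].round(4),"Ft",(f@t).round(2),"F",f.round(2),"w",s['gripper_width'].round(4),"j",s['joints'].round(0))
                                                                                                                                                                                                ^^^^^^^^^^^^^^^^^^^^^^^^
AttributeError: 'float' object has no attribute 'round'
```

>>> {"op": "apply_moves", "data": {"moves": [[-0.25,-0.18,0,0.03,0,-0.1],[-0.5,-0.36,0,0.06,0,-0.2],[-0.75,-0.54,0,0.1,-0.01,-0.3],[-1,-0.73,0.02,0.14,-0.02,-0.4],[-1,-0.73,0.05,0.18,-0.03,-0.5],[-1,-0.73,0.05,0.205,-0.04,-0.6],[-1,-0.73,0.05,0.205,-0.04,-0.66]]}}

```text
time_s: 1.98
tcp_pos: [0.5138, -0.1904, 0.3946]
eef_rot: [-160.1, -22.9, -25.6]
contact_force: [-0.2, 0.4, 0.3]
gripper_width: 0.05
```

```bash
sed -i "s/s\['gripper_width'\].round(4)/round(float(s['gripper_width']),4)/" h.py; python3 - <<'E'
from h import *
where()
P,R=goal(-39,0,.13);print(row(P,R))
E
```

```text
t 1.98 phi -38.65 rho 0.1735 lead 0.1938 z 0.3004 Ft -0.44 F [0.13 0.46 0.27] w 0.05 j [-10.  -9. -11. -15. -61.  83.]
[-0.093 -0.965  0.853 -0.001  0.001  0.004]
```

Joints are comfortable. Move above the grip.

>>> {"op": "apply_moves", "data": {"moves": [[-0.02,-0.25,0.2,0,0,0],[-0.05,-0.5,0.4,0,0,0],[-0.07,-0.75,0.6,0,0,0],[-0.09,-0.96,0.8,0,0,0],[-0.09,-0.965,0.85,0,0,0],[-0.09,-0.965,0.85,0,0,0]]}}

```text
time_s: 2.72
tcp_pos: [0.635, 0.0169, 0.2992]
eef_rot: [-160.2, -22.8, -25.5]
contact_force: [-0.2, -0.6, -0.0]
gripper_width: 0.05
```

```bash
python3 - <<'E'
from h import *
where()
P,R=goal(-39,0,.02);print(row(P,R))
p,d=imaging.capture("top");cv2.imwrite("pics/top1.png",cv2.resize(p[100:300,150:420],None,fx=2.9,fy=2.9))
p,d=imaging.capture("scene");cv2.imwrite("pics/sc1.png",cv2.resize(p[100:300,150:420],None,fx=2.9,fy=2.9))
E
```

```text
t 2.73 phi -38.6 rho 0.1541 lead 0.0014 z 0.1294 Ft 0.58 F [-0.29 -0.52  0.16] w 0.05 j [ 20.  -1. -24.   2. -37.  47.]
[ 0.004 -0.002  0.547  0.     0.002  0.004]
```

View pics/sc1.png

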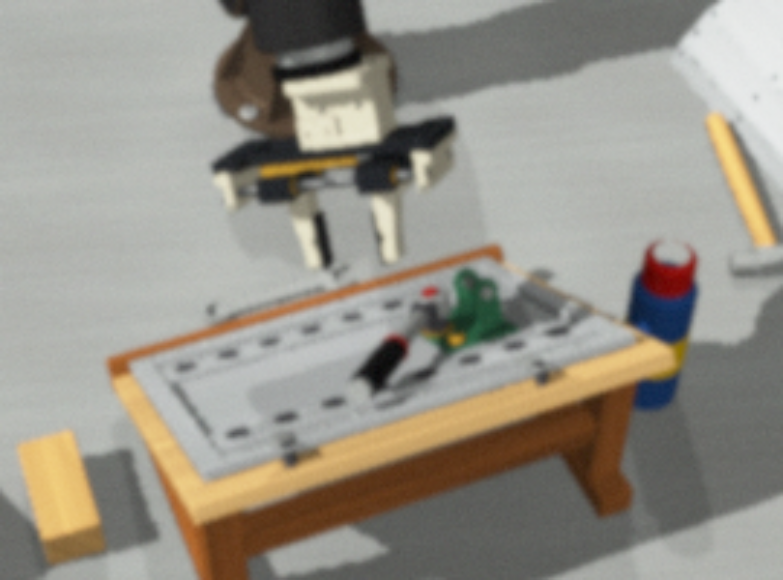

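View pics/top1.png

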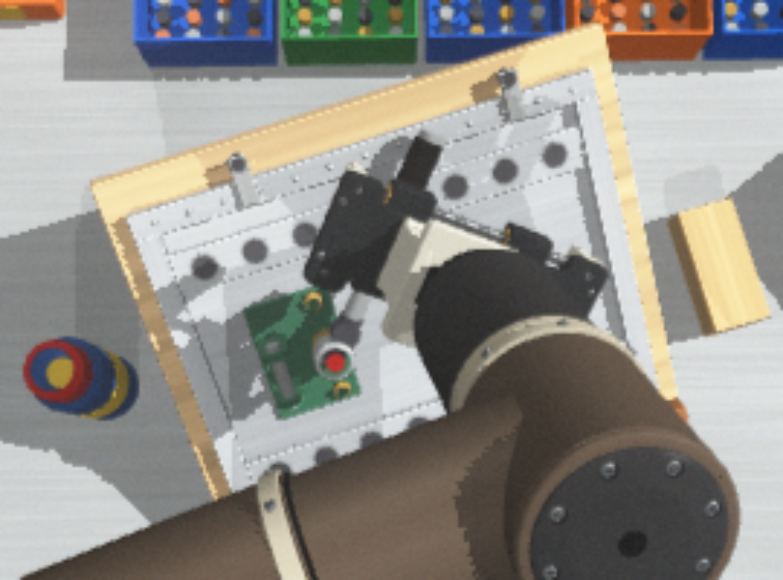

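The scene view shows the open fingers near (320,255) and (390,250), above the handle at (385,360). In the top view the gripper body covers the sleeve, with the sleeve's end at (420,150). Alignment matches the measurements, so I'll descend.

>>> {"op": "apply_moves", "data": {"moves": [[0,0,0.2,0,0,0],[0,0,0.35,0,0,0],[0,0,0.42,0,0,0],[0,0,0.48,0,0,0],[0,0,0.54,0,0,0],[0,0,0.54,0,0,0]]}}

```text
time_s: 3.58
tcp_pos: [0.6869, 0.0317, 0.2073]
eef_rot: [-160.1, -22.9, -25.7]
contact_force: [0.6, 0.3, 1.1]
gripper_width: 0.0501
```

```bash
python3 - <<'E'
from h import *
where()
for ld in (.006,.012):
  P,R=goal(-39,ld,.02);print(ld,row(P,R))
for phi in range(-42,-90,-3): print(phi,row(*goal(phi,.0125,.02)))
E
```

```text
t 3.58 phi -38.69 rho 0.1559 lead 0.0015 z 0.0229 Ft -0.84 F [1.16 0.14 0.63] w 0.0501 j [ 19.   8. -27.   3. -25.  47.]
0.006 [-0.005  0.027  0.014 -0.     0.001  0.003]
0.012 [-0.005  0.057  0.014 -0.     0.001  0.003]
-42 [-0.009  0.1    0.014 -0.     0.001  0.037]
-45 [-0.016  0.14   0.014 -0.     0.001  0.07 ]
-48 [-0.025  0.18   0.014 -0.     0.001  0.103]
-51 [-0.036  0.219  0.014 -0.     0.001  0.137]
-54 [-0.048  0.257  0.014 -0.     0.001  0.17 ]
-57 [-0.063  0.295  0.014 -0.     0.001  0.203]
-60 [-0.08   0.332  0.014 -0.     0.001  0.237]
-63 [-0.099  0.369  0.014 -0.     0.001  0.27 ]
-66 [-0.119  0.404  0.014 -0.     0.001  0.303]
-69 [-0.142  0.438  0.014 -0.     0.001  0.337]
-72 [-0.166  0.47   0.014 -0.     0.001  0.37 ]
-75 [-0.192  0.502  0.014 -0.     0.001  0.403]
-78 [-0.219  0.532  0.014  0.     0.001  0.437]
-81 [-0.248  0.56   0.014  0.     0.001  0.47 ]
-84 [-0.279  0.587  0.014  0.     0.001  0.503]
-87 [-0.311  0.613  0.014  0.     0.001  0.537]
```

>>> {"op": "apply_moves", "data": {"moves": [[-0.005,0.03,0,0,0,0],[-0.005,0.06,0,0,0,0.01],[-0.009,0.1,0,0,0,0.037],[-0.016,0.14,0,0,0,0.07],[-0.025,0.18,0,0,0,0.103],[-0.03,0.2,0,0,0,0.12],[-0.03,0.2,0,0,0,0.12]]}}

```text
time_s: 4.45
tcp_pos: [0.6701, -0.0027, 0.1923]
eef_rot: [-156.3, -18.9, -36.5]
contact_force: [0.4, 0.2, 0.4]
gripper_width: 0.0499
```

```bash
python3 - <<'E'
from h import *
where()
for phi in range(-51,-80,-1): print(phi,row(*goal(phi,.0125,.022)))
p,d=imaging.capture("scene");cv2.imwrite("pics/sc2.png",cv2.resize(p[100:300,150:420],None,fx=2.9,fy=2.9))
E
```

```text
t 4.45 phi -49.54 rho 0.155 lead 0.0132 z 0.0229 Ft -0.51 F [0.61 0.07 0.08] w 0.0499 j [ 16.   8. -28.  -1. -24.  42.]
-51 [-0.002  0.016  0.005  0.     0.001  0.016]
-52 [-0.004  0.03   0.005  0.     0.001  0.027]
-53 [-0.006  0.043  0.005  0.     0.001  0.038]
-54 [-0.008  0.056  0.005  0.     0.001  0.05 ]
-55 [-0.01   0.07   0.005  0.     0.001  0.061]
-56 [-0.012  0.083  0.005  0.     0.001  0.072]
-57 [-0.015  0.096  0.005  0.     0.001  0.083]
-58 [-0.018  0.11   0.005  0.     0.001  0.094]
-59 [-0.021  0.123  0.005  0.     0.001  0.105]
-60 [-0.025  0.136  0.005  0.     0.001  0.116]
-61 [-0.028  0.149  0.005  0.     0.001  0.127]
-62 [-0.032  0.162  0.005  0.     0.001  0.138]
-63 [-0.036  0.175  0.005  0.     0.001  0.15 ]
-64 [-0.04   0.188  0.005  0.     0.001  0.161]
-65 [-0.045  0.201  0.005  0.     0.001  0.172]
-66 [-0.05   0.213  0.005  0.     0.001  0.183]
-67 [-0.055  0.226  0.005  0.     0.001  0.194]
-68 [-0.06   0.239  0.005  0.     0.001  0.205]
-69 [-0.065  0.251  0.005  0.     0.001  0.216]
-70 [-0.071  0.263  0.005  0.     0.001  0.227]
-71 [-0.077  0.276  0.005  0.     0.001  0.238]
-72 [-0.083  0.288  0.005  0.     0.001  0.25 ]
-73 [-0.089  0.3    0.005  0.     0.001  0.261]
-74 [-0.096  0.312  0.005  0.     0.001  0.272]
-75 [-0.102  0.323  0.005  0.     0.001  0.283]
-76 [-0.109  0.335  0.005  0.001  0.001  0.294]
-77 [-0.116  0.347  0.005  0.001  0.001  0.305]
-78 [-0.124  0.358  0.005  0.001  0.001  0.316]
-79 [-0.131  0.369  0.005  0.001  0.001  0.327]
```

View pics/sc2.png

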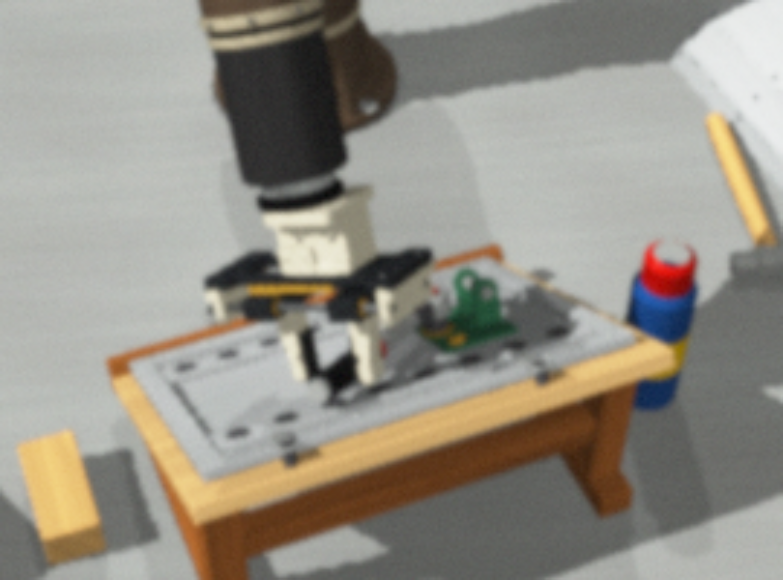

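The handle, around (345,375), sits between the fingers and has swung with them. I'll continue in small steps, reading the force each time.

>>> {"op": "apply_moves", "data": {"moves": [[-0.004,0.03,0,0,0,0.027],[-0.007,0.05,0,0,0,0.045],[-0.01,0.07,0,0,0,0.061]]}}

```text
time_s: 4.88
tcp_pos: [0.6624, -0.0129, 0.1863]
eef_rot: [-154.7, -16.6, -41.8]
contact_force: [1.2, 1.9, 0.4]
gripper_width: 0.0499
```

```bash
python3 - <<'E'
from h import *
where()
for phi in range(-56,-62,-1): print(phi,row(*goal(phi,.0125,.022)))
E
```

```text
t 4.88 phi -55.09 rho 0.1549 lead 0.0123 z 0.0229 Ft -2.21 F [ 1.7   1.42 -0.5 ] w 0.0499 j [ 15.   8. -29.  -3. -24.  39.]
-56 [-0.001  0.013  0.004  0.     0.001  0.01 ]
-57 [-0.002  0.027  0.004  0.     0.001  0.021]
-58 [-0.004  0.04   0.004  0.     0.001  0.032]
-59 [-0.006  0.054  0.004  0.     0.001  0.043]
-60 [-0.008  0.067  0.004  0.     0.001  0.055]
-61 [-0.01   0.081  0.005  0.     0.001  0.066]
```

>>> {"op": "apply_moves", "data": {"moves": [[-0.001,0.013,0,0,0,0.011],[-0.002,0.027,0,0,0,0.022]]}}

```text
time_s: 5.12
tcp_pos: [0.6591, -0.0169, 0.1838]
eef_rot: [-154.2, -15.7, -43.7]
contact_force: [-0.2, 2.8, 0.3]
gripper_width: 0.0502
```

>>> {"op": "apply_moves", "data": {"moves": [[-0.001,0.013,0,0,0,0.011],[-0.002,0.027,0,0,0,0.022]]}}

```text
time_s: 5.38
tcp_pos: [0.6558, -0.0206, 0.1812]
eef_rot: [-153.7, -14.8, -45.6]
contact_force: [-0.3, 2.5, 0.4]
gripper_width: 0.0497
```

```bash
python3 - <<'E'
from h import *
where()
E
```

```text
t 5.38 phi -59.18 rho 0.1549 lead 0.0126 z 0.0228 Ft -1.77 F [0.58 2.49 0.15] w 0.0497 j [ 14.   7. -29.  -4. -23.  36.]
```

>>> {"op": "apply_moves", "data": {"moves": [[-0.001,0.013,0,0,0,0.011],[-0.002,0.027,0,0,0,0.022]]}}

```text
time_s: 5.62
tcp_pos: [0.6523, -0.0243, 0.1786]
eef_rot: [-153.2, -13.8, -47.5]
contact_force: [-0.8, 2.6, 0.5]
gripper_width: 0.05
```

>>> {"op": "apply_moves", "data": {"moves": [[-0.001,0.013,0,0,0,0.011],[-0.002,0.027,0,0,0,0.022]]}}

```text
time_s: 5.88
tcp_pos: [0.6487, -0.0278, 0.1761]
eef_rot: [-152.8, -12.9, -49.3]
contact_force: [0.5, 3.8, 0.6]
gripper_width: 0.0495
```

```bash
python3 - <<'E'
from h import *
where()
E
```

```text
t 5.88 phi -63.27 rho 0.1551 lead 0.0127 z 0.0228 Ft -3.09 F [ 1.68  3.52 -0.3 ] w 0.0495 j [ 14.   7. -30.  -5. -23.  34.]
```

>>> {"op": "apply_moves", "data": {"moves": [[-0.001,0.013,0,0,0,0.011],[-0.002,0.027,0,0,0,0.022]]}}

```text
time_s: 6.12
tcp_pos: [0.6451, -0.0312, 0.1735]
eef_rot: [-152.4, -12.0, -51.2]
contact_force: [0.2, 2.9, 0.5]
gripper_width: 0.0501
```

```bash
python3 - <<'E'
from h import *
where()
E
```

```text
t 6.12 phi -65.32 rho 0.1553 lead 0.0128 z 0.0228 Ft -2.16 F [ 1.14  2.69 -0.06] w 0.0501 j [ 13.   7. -30.  -5. -23.  33.]
```

>>> {"op": "apply_moves", "data": {"moves": [[-0.001,0.013,0,0,0,0.011],[-0.003,0.026,0,0,0,0.022]]}}

```text
time_s: 6.38
tcp_pos: [0.6414, -0.0341, 0.1711]
eef_rot: [-152.0, -11.0, -53.0]
contact_force: [1.3, 2.3, 0.2]
gripper_width: 0.05
```

```bash
python3 - <<'E'
from h import *
where()
E
```

```text
t 6.38 phi -67.37 rho 0.1553 lead 0.0125 z 0.0229 Ft -2.31 F [ 1.73  1.87 -0.77] w 0.05 j [ 13.   7. -31.  -5. -23.  31.]
```

>>> {"op": "apply_moves", "data": {"moves": [[-0.001,0.013,0,0,0,0.011],[-0.003,0.026,0,0,0,0.022]]}}

```text
time_s: 6.62
tcp_pos: [0.6376, -0.0369, 0.1685]
eef_rot: [-151.7, -10.1, -54.9]
contact_force: [0.0, 2.5, 0.9]
gripper_width: 0.0498
```

```bash
python3 - <<'E'
from h import *
where()
E
```

```text
t 6.62 phi -69.42 rho 0.1553 lead 0.0123 z 0.0229 Ft -1.88 F [1.11 2.38 0.4 ] w 0.0498 j [ 13.   7. -31.  -6. -22.  30.]
```

>>> {"op": "apply_moves", "data": {"moves": [[-0.001,0.013,0,0,0,0.011],[-0.003,0.026,0,0,0,0.022]]}}

```text
time_s: 6.88
tcp_pos: [0.6343, -0.0391, 0.1665]
eef_rot: [-151.3, -9.1, -56.7]
contact_force: [2.3, 8.2, 2.4]
gripper_width: 0.0495
```

```bash
python3 - <<'E'
from h import *
where()
E
```

```text
t 6.88 phi -71.44 rho 0.1553 lead 0.0112 z 0.023 Ft -7.18 F [ 5.19  7.1  -0.28] w 0.0495 j [ 12.   7. -31.  -6. -22.  28.]
```

>>> {"op": "apply_moves", "data": {"moves": [[-0.001,0.015,0,0,0,0.01],[-0.003,0.03,0,0,0,0.02]]}}

```text
time_s: 7.12
tcp_pos: [0.6318, -0.0406, 0.1652]
eef_rot: [-150.8, -8.3, -58.3]
contact_force: [3.2, 12.4, 4.2]
gripper_width: 0.0505
```

```bash
python3 - <<'E'
from h import *
where()
E
```

```text
t 7.12 phi -73.22 rho 0.1554 lead 0.0095 z 0.0234 Ft -10.71 F [ 7.88 10.96  0.26] w 0.0505 j [ 12.   7. -32.  -7. -22.  27.]
```

>>> {"op": "apply_moves", "data": {"moves": [[-0.001,0.02,0,0,0,0.005],[-0.003,0.035,0,0,0,0.01]]}}

```text
time_s: 7.38
tcp_pos: [0.6297, -0.0418, 0.1647]
eef_rot: [-150.3, -8.0, -59.1]
contact_force: [6.4, 15.6, 4.8]
gripper_width: 0.0496
```

```bash
python3 - <<'E'
from h import *
where()
p,d=imaging.capture("top");cv2.imwrite("pics/top3.png",cv2.resize(p[100:300,150:420],None,fx=2.9,fy=2.9))
E
```

```text
t 7.38 phi -74.05 rho 0.1555 lead 0.0094 z 0.024 Ft -14.72 F [11.6  13.02 -1.21] w 0.0496 j [ 12.   6. -32.  -7. -21.  27.]
```

View pics/top3.png

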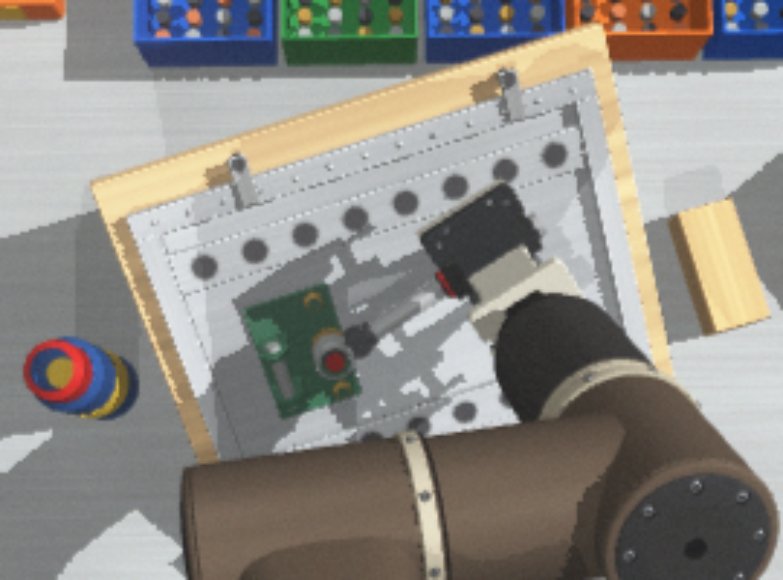

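>>> {"op": "apply_moves", "data": {"moves": [[-0.001,0.025,0.005,0,0,0.005],[-0.003,0.045,0.01,0,0,0.01]]}}

```text
time_s: 7.68
tcp_pos: [0.6276, -0.0436, 0.1617]
eef_rot: [-149.7, -7.7, -59.9]
contact_force: [6.4, 10.6, 5.7]
gripper_width: 0.0497
```

```bash
python3 - <<'E'
from h import *
where()
E
```

```text
t 7.67 phi -74.88 rho 0.1557 lead 0.0109 z 0.0227 Ft -12.64 F [10.87  8.22  0.3 ] w 0.0497 j [ 12.   6. -33.  -8. -20.  27.]
```

>>> {"op": "apply_moves", "data": {"moves": [[-0.002,0.025,0,0,0,0.01],[-0.004,0.045,0,0,0,0.02]]}}

```text
time_s: 7.92
tcp_pos: [0.6234, -0.0458, 0.1595]
eef_rot: [-149.2, -6.9, -61.4]
contact_force: [3.3, 8.4, 2.8]
gripper_width: 0.0502
```

```bash
python3 - <<'E'
from h import *
where()
E
```

```text
t 7.92 phi -76.63 rho 0.1557 lead 0.0111 z 0.0231 Ft -7.75 F [ 6.29  7.08 -0.37] w 0.0502 j [ 12.   6. -33.  -9. -20.  26.]
```

>>> {"op": "apply_moves", "data": {"moves": [[-0.002,0.02,0,0,0,0.01],[-0.004,0.034,0,0,0,0.02]]}}

```text
time_s: 8.18
tcp_pos: [0.6195, -0.0476, 0.1573]
eef_rot: [-148.8, -6.0, -63.0]
contact_force: [1.8, 3.9, 1.3]
gripper_width: 0.0503
```

```bash
python3 - <<'E'
from h import *
where()
p,d=imaging.capture("top");cv2.imwrite("pics/top4.png",cv2.resize(p[100:300,150:420],None,fx=2.9,fy=2.9))
E
```

```text
t 8.18 phi -78.43 rho 0.1556 lead 0.0109 z 0.0234 Ft -3.72 F [ 3.14  3.22 -0.27] w 0.0503 j [ 11.   6. -33.  -9. -19.  25.]
```

View pics/top4.png

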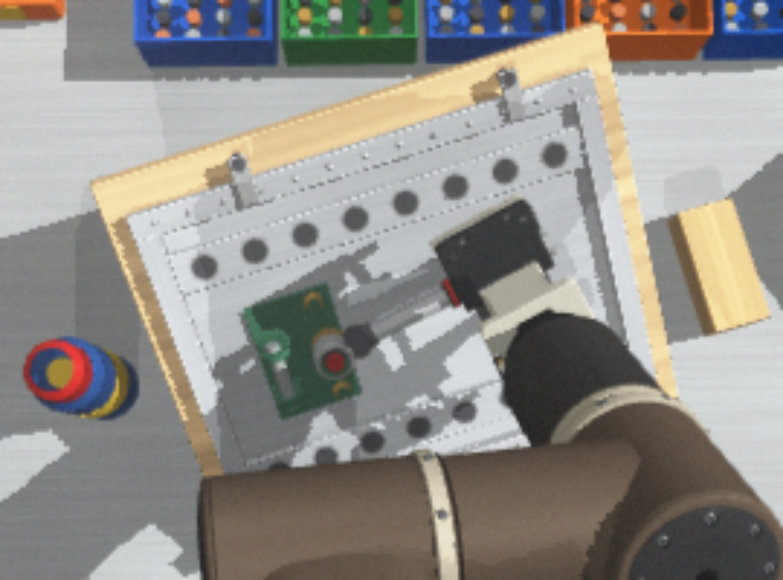

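Force peaked at about 15–16 N, then fell to about 4 N, so the clutch has given way, with the angle putting slip near 0.10–0.12. The top view shows the sleeve's red ring at (452,292), a few pixels lower than before. Now I'll back the pad off gently and check whether the handle stays.

>>> {"op": "apply_moves", "data": {"moves": [[0,-0.015,0,0,0,0],[0,-0.035,0,0,0,0],[0,-0.055,0,0,0,0],[0,-0.055,0,0,0,0]]}}

```text
time_s: 8.72
tcp_pos: [0.627, -0.0432, 0.1622]
eef_rot: [-148.9, -5.9, -63.1]
contact_force: [0.6, 0.3, -0.1]
gripper_width: 0.0497
```

```bash
python3 - <<'E'
from h import *
where()
p,d=imaging.capture("top");cv2.imwrite("pics/top5.png",cv2.resize(p[100:300,150:420],None,fx=2.9,fy=2.9))
E
```

```text
t 8.72 phi -78.5 rho 0.1555 lead 0.0008 z 0.0235 Ft -0.51 F [ 0.52  0.07 -0.43] w 0.0497 j [ 12.   6. -33.  -8. -20.  24.]
```

View pics/top5.png

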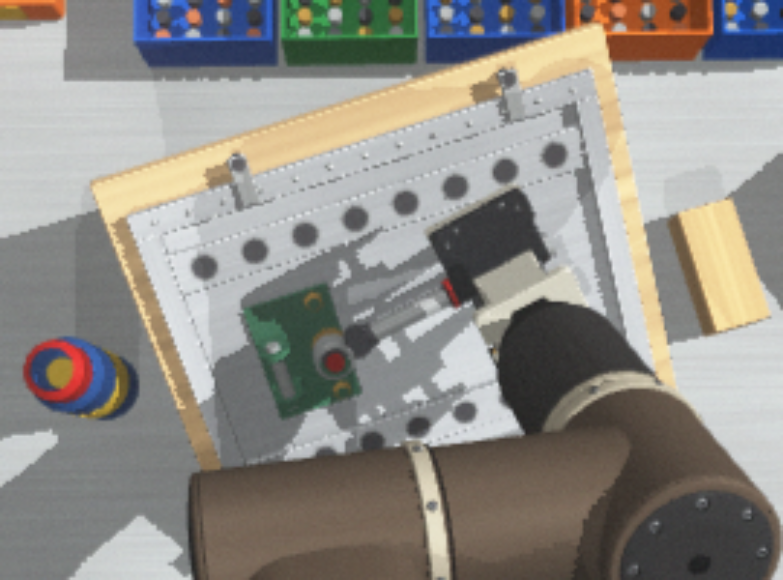

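The force is back to zero and the red ring is still at (451,292), so the handle stayed put. Lifting off along the panel normal.

>>> {"op": "apply_moves", "data": {"moves": [[0,0,-0.06,0,0,0],[0,0,-0.15,0,0,0],[0,0,-0.35,0,0,0],[0,0,-0.6,0,0,0],[0,0,-0.85,0,0,0],[0,0,-1,0,0,0],[0,0,-1,0,0,0]]}}

```text
time_s: 9.65
tcp_pos: [0.5261, -0.0749, 0.3371]
eef_rot: [-148.5, -6.1, -63.1]
contact_force: [0.2, 0.1, 0.3]
gripper_width: 0.0499
```

>>> {"op": "apply_moves", "data": {"moves": [[0,0.25,-0.1,0,0,0],[0,0.5,-0.2,0,0,0],[0,0.75,-0.2,0,0,0],[0,0.9,-0.2,0,0,0],[0,0.9,-0.2,0,0,0]]}}

```text
time_s: 10.28
tcp_pos: [0.3715, -0.1602, 0.2764]
eef_rot: [-148.6, -6.0, -63.3]
contact_force: [-0.4, -0.1, 0.1]
gripper_width: 0.0498
```

```bash
python3 - <<'E'
from h import *
where()
for n in("top","scene"):
    p,d=imaging.capture(n);cv2.imwrite(f"pics/{n}6.png",cv2.resize(p[100:300,150:420],None,fx=2.9,fy=2.9))
    p0=cv2.imread(f"pics/{n}0.png")
    Q=(pts(n,d)-O)@RP
    sel=(d>0)&(Q[...,2]>.03)&(Q[...,2]<.06)&(Q[...,1]<.11)&(Q[...,1]>-.16)&(Q[...,0]>.1)&(Q[...,0]<.42)
    h=Q[sel];v=(h-[.165,.075,0])[:,:2];rr=np.hypot(*v.T)
    for a,b in((.05,.105),(.11,.2)):
        t=v[(rr>a)&(rr<b)];m=np.median(t,0);print(n,len(t),"mid",m,"bearing",np.degrees(np.arctan2(m[1],m[0])))
    t=v[(rr>.06)&(rr<.2)];l=cv2.fitLine(t.astype(np.float32),cv2.DIST_HUBER,0,.01,.01).ravel();print(" dir",np.degrees(np.arctan2(l[1],l[0])))
E
```

```text
t 10.28 phi -78.68 rho 0.1573 lead 0.18 z 0.2616 Ft 0.29 F [-0.31  0.03  0.31] w 0.0498 j [-11. -22. -34. -19. -50.  48.]
top 161 mid [ 0.02110659 -0.07464564] bearing -74.21137110200748
top 380 mid [ 0.0359416  -0.15081221] bearing -76.5953045735476
 dir -79.42501
scene 111 mid [ 0.02446709 -0.07417486] bearing -71.7444992781434
scene 256 mid [ 0.04073176 -0.15120822] bearing -74.92379205721112
 dir -78.5304
```

View pics/top6.png

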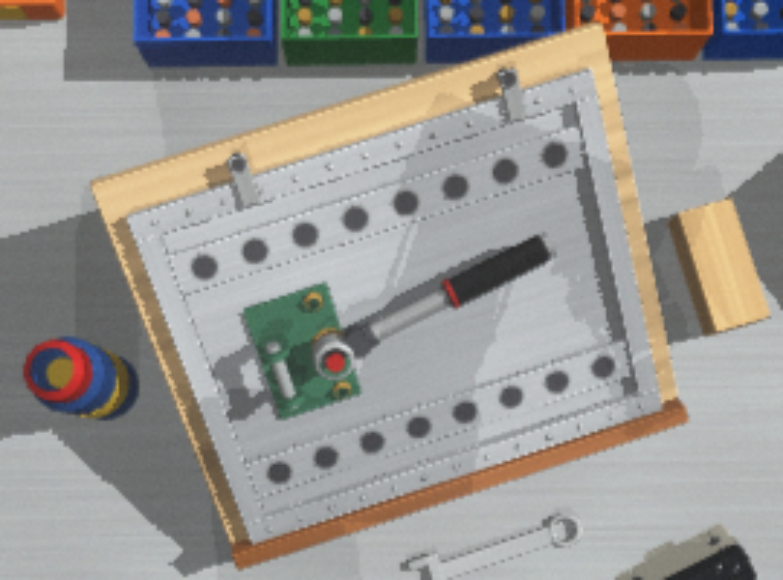

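View pics/scene6.png

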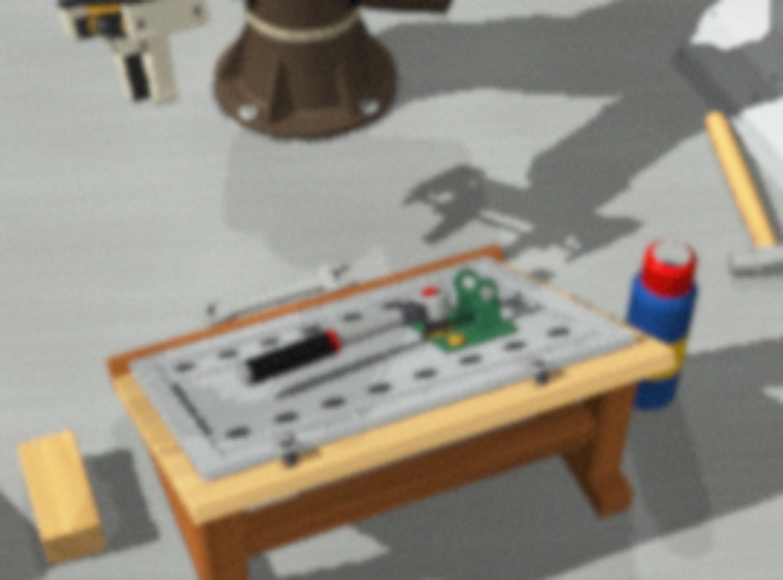

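```bash
python3 - <<'E'
from h import *
def meas(n,d):
    Q=(pts(n,d)-O)@RP
    sel=(d>0)&(Q[...,2]>.03)&(Q[...,2]<.06)&(Q[...,1]<.11)&(Q[...,1]>-.16)&(Q[...,0]>.1)&(Q[...,0]<.42)
    v=(Q[sel]-[.165,.075,0])[:,:2];rr=np.hypot(*v.T);t=v[(rr>.06)&(rr<.2)]
    l=cv2.fitLine(t.astype(np.float32),cv2.DIST_HUBER,0,.01,.01).ravel();u=l[:2]*(1 if l[1]<0 else -1)
    hd=v[rr<.018].mean(0)
    return np.degrees(np.arctan2(u[1],u[0])), 1000*(u[0]*(hd-l[2:])[1]-u[1]*(hd-l[2:])[0])
for n in("top","scene"):
    print(n,"start (dir, head offset mm)",meas(n,np.load(f"pics/{n}0.npy")),"now",meas(n,imaging.capture(n)[1]))
where()
a=cv2.imread("pics/top0.png");b,_=imaging.capture("top");D=cv2.absdiff(a,b).sum(2)
print("can diff",D[212:246,158:198].mean(),"block diff",D[168:216,384:416].mean())
E
```

```text
top start (dir, head offset mm) (np.float32(-38.72954), np.float64(-0.734558754841394)) now (np.float32(-80.21997), np.float64(-6.70390837986233))
scene start (dir, head offset mm) (np.float32(-37.78896), np.float64(-0.005578196403850655)) now (np.float32(-79.03575), np.float64(-1.3091036034765802))
t 10.47 phi -78.45 rho 0.157 lead 0.1771 z 0.2617 Ft 0.21 F [-0.18 -0.12 -0.1 ] w 0.0498 j [-10. -22. -34. -19. -50.  47.]
can diff 6.615441176470588 block diff 7.515625
```

```bash
python3 - <<'E'
from plant import r
print(r.close_job())
E
```

```text
the job is handed in; nothing more can be done
None
```

I pushed the wrench handle clockwise with one finger pad until it clicked, stopped there, backed off, lifted clear, and handed the job in at about 10.5 s.

- **Force:** the load at the grip was about 2–3 N while the nut ran free. It rose to about 15 N once the nut seated, then fell through 13 and 8 to about 4 N as the clutch gave way. It never rose again, so the handle did not reach the stop and the nut should not have been forced further.
- **Final handle position:** cameras show the handle turned about 41° in total, still bent after release. I estimate the slip at 0.10–0.14 rad; past 0.07 counts as clicked, and the stop is at 0.18.
- **Surroundings:** the wrench is still on the nut. The can and block look unmoved in the top view, and the robot touches nothing.
- **Disagreements:** the two cameras disagree on the bend. The handle's line now misses the head centre by 6.7 mm in the top view but 1.3 mm in the scene view, against about 3 mm expected. My slip figures from force and from angle also differ by a few hundredths of a radian. While pushing, the wrist also felt an unexplained sideways force along the handle, of similar size to the push. I put it down to pad friction.

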